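# Throw off the ratchet pawl and press the pot lid home

## Task

The pot in the ratchet lid press still has its lid standing proud. Press the pawl's tab down until the pawl is thrown off the teeth, then push the press arm all the way down so that its rubber foot seats the lid fully home. Nothing needs gripping: leave the pot standing in the press, do not press its lid with the fingers, leave the jar, bowl and spoon where they are, and leave the pawl thrown off and the arm down.

Things in the scene. Friction and masses are not known exactly. Their poses are not given: they have to be found in the camera images.
- press: Bench lid press, bolted down: base plate 290 x 120 x 12 mm, two grey cheeks reaching x = +122 mm and 165 mm high. Origin on the table, midway along the mechanism; its x axis runs from the arm's paddle end (-x, roughly to the robot's right) to the pawl tab end (+x); z is up. The arm and pawl turn in its x-z plane (y = 0).
- press_arm (a joint): Angle in rad by which the press arm has been lowered: 0 = fully raised (0.80 rad above level), 0.80 = level, foot hard on the seated lid. Starts at 0.03 to 0.12; with the pawl in, a tooth stops it at about 0.15. With the pawl out it stays where it is left (stiff hinge) and needs 3 to 10 N of downward push at the paddle.
- lever_hinge (a point): Centre of the arm's hinge pin, fixed, 125 mm above the table, at x = +50 mm of the press. The hinge axis is the press's y axis.
- lever_push (a point): Centre of the upper face of the black flat paddle at the end of the steel press arm, where to push. Paddle 70 mm along the arm, 42 mm wide, 16 mm thick; the point lies 200 mm from the hinge along the arm and 8 mm above the arm's centre line. Arm level: 133 mm above the table; raised: about 265 mm.
- pawl (a joint): Rotation in rad of the steel seesaw pawl: 0 = its nose is in the teeth of the hub (at the start), 0.40 = thrown off, against its stop. Pressing the tab down increases it. No spring: friction holds it where it is left; about 3 N at the tab moves it.
- pawl_tab (a point): Centre of the upper face of the pawl's flat black tab, 36 mm along the press by 34 mm wide, at the press's +x end (x = +160 mm), 180 mm above the table at the start. It turns about a fixed pivot at x = +108 mm, height 153 mm: thrown off, its centre has sunk 22 mm and shifted 6 mm to +x. Nothing stands below it.
- pot: Loose closed round steel pot, 90 mm across and 55 mm high, 0.4 to 0.85 kg, standing on the press's base plate between four locating pins, under the arm's rubber foot. Origin at the centre of its underside, 12 mm above the table. It must stay there.
- pot_lid (a joint): How far the white plastic lid (96 mm across, 6 mm thick) has been pressed down onto the pot, in m: 0 = 8 mm proud, 0.008 = fully home. Stiff, about 5 N; it stays where it is left.
- jar: Bystander: closed jar, 56 mm across, 85 mm high, origin under its centre. Leave alone.
- cup: Bystander: small steel bowl, 84 mm across, 70 mm high, origin under its centre. Leave alone.
- spoon: Bystander: wooden spoon, 200 mm long, lying on the table. Leave alone.
There are look-alikes about, which are no part of the job. Leave any purple look-alike of the pot alone.

How it is judged:
On the way, in this order (a step that is already met when the one before it is completed fails the run):
1. the pawl is thrown off while the arm is still up and the lid still proud (value of joint pawl above 0.25 rad and value of joint press_arm below 0.25 rad and value of joint pot_lid below 0.003 m), for 0.2 s.
2. the arm is down with its foot on the seated lid (value of joint press_arm above 0.76 rad and value of joint pot_lid above 0.0062 m), for 0.2 s.
At the end, for the whole second after the job is handed in: The pawl stands thrown off (over 0.25 rad), the arm is down (over 0.76 rad of 0.80), the lid is pressed home to within 1.8 mm, the pot stands within 10 mm of where it was on the base plate, and the bystanders within 30 mm of where they were (all of step 2 and value of joint pawl above 0.25 rad and z of pot in the frame of press below 0.016 m and distance of pot from where it was at the start of the episode below 0.01 m and linear speed of pot below 0.02 m/s and distance of each of jar, cup, spoon from where it was at the start of the episode below 0.03 m); the robot touches nothing.
It fails at once if the pot is lifted or shoved off its place (distance of pot from where it was at the start of the episode above 0.015 m or angle between pot's own z axis and vertical above 0.2 rad).
It fails at once if the fingers press on the pot or its lid (contact force between the fingers and pot above 3 N).
It fails at once if a bystander is lifted or shoved away (distance of any of jar, cup, spoon from where it was at the start of the episode above 0.04 m).
It also fails if it takes over 48 s, if anything falls off the work surface, if the arm or the gripper's body presses on something with over 40 N, if the wrist force passes 120 N, or if a joint passes its speed limit or range.

## Robot

A 6-joint arm with a two-finger parallel gripper is mounted at the origin on the work surface. World frame = base frame: x ahead of the robot, y to its left, z up, the work surface at z = 0. Lengths are in m, angles in rad, forces in N, time in s.
With the tool pointing down it reaches from about 0.25 to 0.775 m from the base axis. Payload 4 kg.
Tool frame: the origin (TCP) lies between the finger pads; the fingertips stand 14 mm ahead of it and the grasp point (between the pads) lies 5 mm behind it (robot.tips_ahead is the distance from the TCP to the fingertips, in m); z points along the fingers, y is the direction in which the jaws open and shut (so a half turn about z gives the same grasp; the last joint's range is limited). The gripper opens to 94 mm and grips with 3 to 60 N. Pads are 16 mm wide; open, the fingers measure 119 mm over their backs; the gripper's body (75 mm by 177 mm) begins 78 mm behind the grasp point.
Start: joints at [-1.451, 0.087, 1.371, -0, 1.684, -0.103], TCP at [0.122, -0.536, 0.22] pointing down, gripper open.
Joint ranges: [-3.1, 3.1], [-0.76, 2.03], [0.27, 2.55], [-1.08, 4.22], [0.17, 2.65], [-2.57, 2.57]. Speed limits (rad/s): [2.79, 2.79, 3.14, 3.14, 3.14, 3.14].

## Interface

Orientations are given as [roll, pitch, yaw] about the fixed x, y, z axes, in that order (R = Rz(yaw) Ry(pitch) Rx(roll)).
In Python, from bench import robot, optics, job gives the robot as it stands.
- The arm moves only by the tool apply_moves, never from a script. Its argument "moves" is a list of rows, each a list of 3 entries, a list of its own where there are three numbers: the shift along the tool's x, y, z in cm, then the turn, a rotation vector about the tool's x, y, z in rad, then the opening, from 0 (shut) to 1 (fully open). In form: [[[tx, ty, tz], [rx, ry, rz], grip], ...]. A call has exactly 10 rows; each row is the pose to reach, as a shift and turn from the pose commanded when the call began, along the tool's axes at that moment; what a row does not reach only later rows make up. A row lasts 1/12 s, in which the tool goes at most 41.7 mm and 7.16 degrees, less where a joint would pass 70% of its speed; a pose out of reach is approached as far as the arm can. A call with a gripper value outside its range is refused whole. The fingers move at their own pace and stop on an object; the grip force is fixed at half the most. Time passes only in rows, so rows that repeat a pose let the fingers close, or fill a call up. It gives the time, the measured TCP pose, the force and the opening at its end, in the units of the state.
- robot.get_obs(): the state, without advancing time (a new reading comes with each control period).
- optics.snapshot(name): name is "side" or "top"; returns the picture (480x640x3 uint8, red, green, blue); there is no depth.
- optics.get_calibration(name): a dict with "fx", "fy", "cx", "cy" (pixels), "rvec" (rotation vector, rad) and "tvec" (3), from world to camera coordinates, as OpenCV has them. Camera axes: x right, y down, z forward; pixel columns grow to the right and rows downward; lengths in m; the calibration is good to about 2 mm. A picture is of the moment at which its call begins. get_calibration takes no time and is no camera call.
- job.close_job(): hands the job in, once; it reports no verdict.
The state is a dict: "time": time; "joint_positions": joint angles; "qvel": joint speeds; "joint_torque": joint torques, N m; "tool_pos": TCP position; "ee_rot": TCP orientation; "wrist_force": force on the tool from outside, world axes, zero at the start; "wrist_torque": the same for the moment, N m; "width": finger opening in m.
Only numpy, scipy, OpenCV 4.12 (cv2) and the standard library are available. Lean on these libraries where they do the work, as an engineer would, in place of code of your own. Each camera call takes 0.05 s, during which the arm holds its last target.

## Working session

There is one attempt and no reset: what is moved stays moved. The work goes in short steps, Python scripts to look and compute and a tool call to move; the robot and the scene stay as the last step left them, time stands still between calls to the robot, and variables do not carry over. Pictures are saved under pics/ and viewed, and the job is handed in when it is done.

Besides the shell and the picture viewer there is one more tool, called in YAML: its name, and indented under it one key for each argument. apply_moves: Moves the arm, as the interface text tells. Its arguments: {"type":"object","properties":{"moves":{"type":"array"}},"required":["moves"]}

```bash
mkdir -p pics; ls; python3 - <<'E'
from bench import robot, optics, job
import cv2
for n in("side","top"):
    im=optics.snapshot(n); cv2.imwrite(f"pics/{n}0.png",im[:,:,::-1]); print(optics.get_calibration(n))
print(robot.get_obs())
E
```

```text
pics
{'fx': 521.8115188805882, 'fy': 521.8115188805882, 'cx': 317.82213940583557, 'cy': 247.4453164235476, 'rvec': array([ 2.19479969, -0.22103373,  0.10255455]), 'tvec': array([-0.62531026,  0.19865853,  1.01276573])}
{'fx': 565.0366133557699, 'fy': 565.0366133557699, 'cx': 321.96064145447394, 'cy': 236.6081088630293, 'rvec': array([ 2.15517413, -2.19292871,  0.13942407]), 'tvec': array([-0.03158384,  0.62599165,  1.29510145])}
{'time': 0.1, 'joint_positions': array([-1.45107057e+00,  8.79163253e-02,  1.37206563e+00, -5.41132376e-06,
        1.68358118e+00, -1.03137191e-01]), 'qvel': array([ 0.0003477 , -0.00093773, -0.00351619,  0.00071218,  0.00111078,
        0.00093166]), 'joint_torque': array([ 1.68550763e-03, -3.41251624e+01, -3.03301942e+01,  7.18987989e-02,
        3.04580445e-02, -9.91011348e-05]), 'tool_pos': array([ 0.12148258, -0.53595768,  0.21842094]), 'ee_rot': array([-3.13963209e+00, -1.97520053e-04,  2.22862154e-01]), 'wrist_force': array([-0.05197782,  0.40034702,  0.17529659]), 'wrist_torque': array([-0.01352211,  0.00606233,  0.00488198]), 'width': 0.09381427934588131}
```

View pics/side0.png

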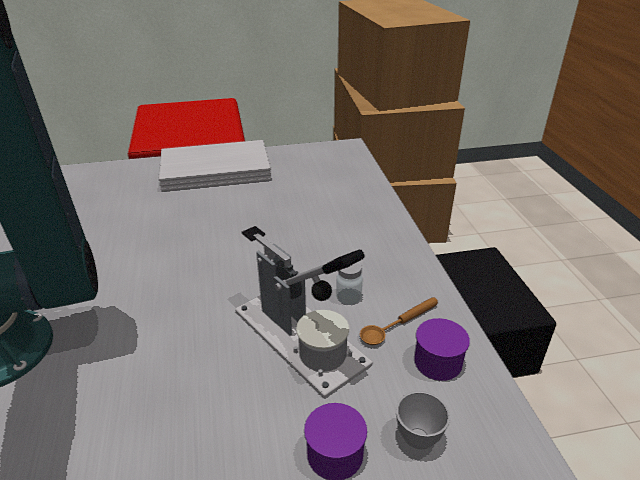

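View pics/top0.png

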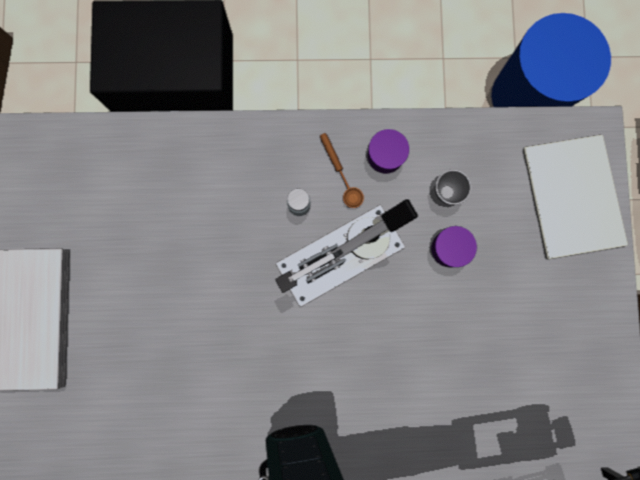

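The side view shows the press at about (300,310), its tab at (253,233) and its paddle at (347,258). The top view shows the tab at (285,282) and the paddle at (400,215). There are two purple look-alike pots, at (388,150) and (455,246) in top. The steel pot with the white lid, at (368,240) in top, is standing in the press, so it is the one meant. Next I'll enlarge it to measure.

```bash
python3 - <<'E'
import cv2
t=cv2.imread("pics/top0.png")[180:320,260:435]; cv2.imwrite("pics/topc.png",cv2.resize(t,None,fx=4.5,fy=4.2,interpolation=cv2.INTER_CUBIC)) if 0 else cv2.imwrite("pics/topc.png",cv2.resize(t,None,fx=4,fy=4,interpolation=cv2.INTER_CUBIC))
s=cv2.imread("pics/side0.png")[215:400,225:390]; cv2.imwrite("pics/sidec.png",cv2.resize(s,None,fx=3.2,fy=3.2,interpolation=cv2.INTER_CUBIC))
E
```

```text
(no output)
```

View pics/topc.png

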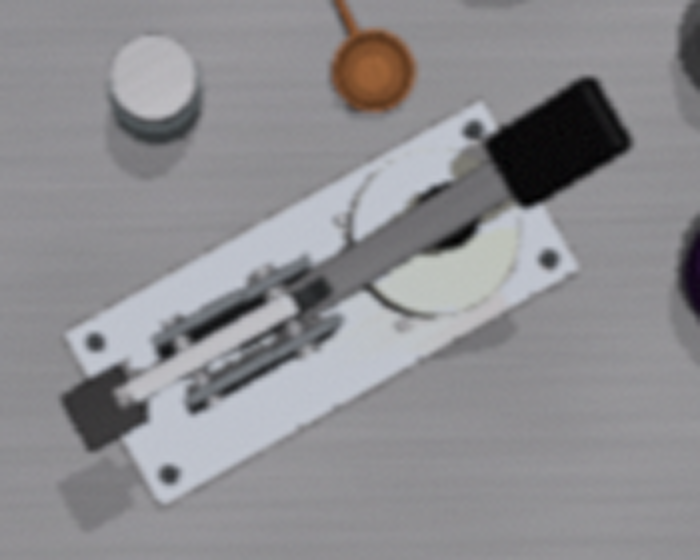

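View pics/sidec.png

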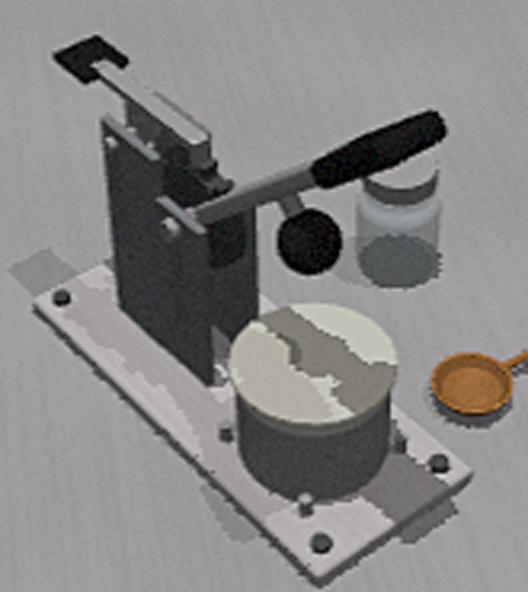

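The top crop gives the four base-plate corners at (66,337), (163,506), (579,268) and (483,101). The tab quad is centred at about (105,408) and the paddle at about (560,142). The side crop shows plate corners at (35,305), (320,575) and (473,472), and the tab centre at (91,59).

```bash
cat > h.py <<'E'
import numpy as np, cv2
from bench import robot, optics, job
from scipy.optimize import least_squares
C={n:optics.get_calibration(n) for n in("side","top")}
def proj(n,P):
    c=C[n];K=np.array([[c['fx'],0,c['cx']],[0,c['fy'],c['cy']],[0,0,1]])
    return cv2.projectPoints(np.atleast_2d(np.asarray(P,float)),c['rvec'],c['tvec'],K,None)[0][:,0]
def world(p,P):
    P=np.atleast_2d(np.asarray(P,float)); c,s=np.cos(p[2]),np.sin(p[2])
    return np.c_[p[0]+c*P[:,0]-s*P[:,1],p[1]+s*P[:,0]+c*P[:,1],P[:,2]]
E
python3 - <<'E'
from h import *
T=np.array([[66,337],[163,506],[579,268],[483,101],[105,408]])/4+[260,180]
S=np.array([[35,305],[320,573],[473,472],[91,59]])/3.2+[225,215]
# tab end +x. y side: base top-view; x dir -> toward robot's left (+y). upper in top = farther world x
# +x press ~ world +y => press +y ~ world -x => lower
A=[-.0,0,0]
cx=.145;cy=.06;z=.012
TT=[[cx,-cy,z],[cx,cy,z],[-cx,cy,z],[-cx,-cy,z],[.160,0,.18]]
SS=[[cx,cy,z],[-cx,cy,z],[-cx,-cy,z],[.160,0,.18]]
f=lambda p:np.r_[(proj("top",world(p,TT))-T).ravel(),(proj("side",world(p,SS))-S).ravel()]
r=least_squares(f,[.5,0,1.8],loss='soft_l1');p=r.x
print(p,f(p).reshape(-1,2).round(1))
for th in(.03,.075,.12):
    a=.8-th
    L=[.05-.2*np.cos(a)-.008*np.sin(a)*(1),0,.125+.2*np.sin(a)+.008*np.cos(a)]
    # normal of arm up: arm dir (-cos a, sin a); normal (sin a, cos a)
    L=[.05-.2*np.cos(a)+.008*np.sin(a),0,.125+.2*np.sin(a)+.008*np.cos(a)]
    w=world(p,L);print(th,L,w,(proj("top",w)-[260,180])*4,(proj("side",w)-[225,215])*3.2)
for th in(0,.4): 
    d=np.array([.052,.027]);c,s=np.cos(th),np.sin(th)
    print("tab",world(p,[.108+c*d[0]+s*d[1],0,.153-s*d[0]+c*d[1]]))
np.save("p.npy",p)
E
```

```text
[ 0.58497746 -0.0893953   2.06387795] [[-0.2 -2.4]
 [ 0.1 -0.3]
 [ 2.  -0.5]
 [ 1.  -2. ]
 [-7.4  3.4]
 [-1.3 -1.8]
 [-0.4  2.5]
 [ 1.4 -0.1]
 [-5.5 -5.4]]
0.03 [np.float64(-0.0880130520131698), 0, np.float64(0.2699703330823589)] [[ 0.62663779 -0.1669241   0.26997033]] [[512.58631899 166.77126063]] [[337.96276913 107.21768308]]
0.075 [np.float64(-0.09439480085192621), 0, np.float64(0.2636150839083993)] [[ 0.62965854 -0.17254564  0.26361508]] [[522.11462852 162.2261147 ]] [[346.36570296 123.58927775]]
0.12 [np.float64(-0.10048419955803783), 0, np.float64(0.25697918655370117)] [[ 0.63254091 -0.17790966  0.25697919]] [[530.9327801  158.10248087]] [[354.3721618  140.14612489]]
tab [[0.50924263 0.05154524 0.18      ]]
tab [[0.50620875 0.0571912  0.15761889]]
```

The tab residual and the paddle prediction are both off along the press's x, and by the same amount. So the plate isn't centred on the press origin ("midway along the mechanism"), and I'll fit that offset too.

```bash
python3 - <<'E'
from h import *
T=np.array([[66,337],[163,506],[579,268],[483,101],[62,402],[95,452],[148,407],[118,360]])/4+[260,180]
S=np.array([[35,305],[320,573],[473,472],[53,57],[81,81],[129,64],[97,37]])/3.2+[225,215]
cx=.145;cy=.06;z=.012
def f(q):
    p=q[:3];d=q[3]
    # tab quad: tilt unknown at th=0 (assume level); upper face at z=.18
    t=[[.178,-.017,.18],[.178,.017,.18],[.142,.017,.18],[.142,-.017,.18]]
    TT=[[cx+d,-cy,z],[cx+d,cy,z],[-cx+d,cy,z],[-cx+d,-cy,z]]+t
    SS=[[cx+d,cy,z],[-cx+d,cy,z],[-cx+d,-cy,z]]+[t[0],t[1],t[2],t[3]]
    return np.r_[(proj("top",world(p,TT))-T).ravel(),(proj("side",world(p,SS))-S).ravel()]
r=least_squares(f,[.58,-.09,2.06,0],loss='soft_l1');p=r.x
print(p,f(p).reshape(-1,2).round(1).tolist())
for th in(.03,.075,.12):
    a=.8-th
    u=np.array([-np.cos(a),np.sin(a)]);n=np.array([np.sin(a),np.cos(a)])
    Q=[np.array([.05,.125])+u*l+n*h for l,h in((.2,.008),(.235,.008),(.165,.008),(.235,-.008))]
    P=[[q[0],y,q[1]] for q in Q for y in(-.021,0,.021)]
    w=world(p,P);print(th,w[1].round(3));print((proj("top",w)-[260,180]).round(1)[[1,3,5,6,8]]*4,((proj("side",w)-[225,215])*3.2)[[1,3,5,6,8]].round(0))
for th in(0,.4): 
    d=np.array([.052,.027]);c,s=np.cos(th),np.sin(th)
    print("tab",world(p,[.108+c*d[0]+s*d[1],0,.153-s*d[0]+c*d[1]]))
np.save("p.npy",p)
E
```

```text
[ 0.59319118 -0.10491692  2.07107434  0.01952278] [[-0.8, -1.4], [-0.2, 0.5], [1.3, -0.5], [-0.0, -1.8], [-0.5, -1.6], [-0.7, 0.2], [1.2, 2.8], [0.7, 0.3], [-2.2, -1.9], [-0.6, 1.7], [0.8, -1.1], [12.9, -7.7], [-10.4, -8.9], [-15.0, 4.6], [9.6, 6.4]]
0.03 [ 0.635 -0.182  0.27 ]
[[543.2 148.4]
 [573.6  77.6]
 [618.4 153.2]
 [471.2 143.6]
 [514.  216.8]] [[362. 123.]
 [432.  89.]
 [366. 124.]
 [360. 123.]
 [296. 156.]]
0.075 [ 0.638 -0.188  0.264]
[[552.4 144. ]
 [584.4  72.8]
 [629.2 148. ]
 [479.2 140. ]
 [521.6 212.8]] [[371. 140.]
 [442. 109.]
 [376. 144.]
 [366. 136.]
 [303. 169.]]
0.12 [ 0.641 -0.193  0.257]
[[561.2 140. ]
 [594.4  68.4]
 [638.8 143.2]
 [486.4 136.8]
 [528.8 208.8]] [[379. 157.]
 [452. 129.]
 [386. 165.]
 [373. 149.]
 [310. 183.]]
tab [[0.51644406 0.03547496 0.18      ]]
tab [[0.51336964 0.04109894 0.15761889]]
```

```bash
python3 - <<'E'
from h import *
T=np.array([[66,337],[163,506],[579,268],[483,101],[62,402],[95,452],[148,407],[118,360]])/4+[260,180]
S=np.array([[35,305],[320,573],[473,472],[97,37],[53,57],[81,81],[129,64]])/3.2+[225,215]
cx=.145;cy=.06;z=.012
def f(q):
    p=q[:3];d=q[3]
    t=[[.178,-.017,.18],[.178,.017,.18],[.142,.017,.18],[.142,-.017,.18]]
    TT=[[cx+d,-cy,z],[cx+d,cy,z],[-cx+d,cy,z],[-cx+d,-cy,z]]+t
    SS=[[cx+d,cy,z],[-cx+d,cy,z],[-cx+d,-cy,z]]+t
    return np.r_[(proj("top",world(p,TT))-T).ravel(),(proj("side",world(p,SS))-S).ravel()]
r=least_squares(f,[.58,-.09,2.06,0],loss='soft_l1');p=r.x
print(p,f(p).reshape(-1,2).round(1).tolist())
for th in(.03,.075,.12,.8):
    a=.8-th
    u=np.array([-np.cos(a),np.sin(a)]);n=np.array([np.sin(a),np.cos(a)])
    Q=[np.array([.05,.125])+u*l+n*h for l,h in((.2,.008),(.235,.008),(.165,.008),(.235,-.008))]
    P=[[q[0],y,q[1]] for q in Q for y in(-.021,0,.021)]
    w=world(p,P);print(th,w[1].round(3));print((proj("top",w)-[260,180]).round(1)[[1,3,5,6,8]].tolist(),((proj("side",w)-[225,215])*3.2)[[1,3,5,6,8]].round(0).tolist())
for th in(0,.4): 
    d=np.array([.052,.027]);c,s=np.cos(th),np.sin(th)
    print("tab",world(p,[.108+c*d[0]+s*d[1],0,.153-s*d[0]+c*d[1]]))
np.save("p.npy",p)
E
```

```text
[ 0.59371695 -0.1064136   2.07005992  0.02103152] [[-0.7, -1.4], [-0.2, 0.5], [1.3, -0.4], [0.1, -1.7], [0.2, -1.9], [-0.0, -0.1], [1.9, 2.5], [1.4, 0.0], [-2.2, -1.9], [-0.7, 1.8], [0.7, -1.0], [-0.5, -1.1], [-1.2, -1.0], [0.4, -0.4], [0.1, -1.7]]
0.03 [ 0.636 -0.184  0.27 ]
[[136.6, 36.9], [144.2, 19.1], [155.4, 38.1], [118.6, 35.7], [129.2, 53.9]] [[364.0, 125.0], [434.0, 91.0], [367.0, 126.0], [361.0, 125.0], [298.0, 158.0]]
0.075 [ 0.639 -0.189  0.264]
[[138.9, 35.7], [146.9, 17.9], [158.1, 36.8], [120.5, 34.8], [131.2, 52.9]] [[373.0, 142.0], [444.0, 111.0], [378.0, 146.0], [368.0, 138.0], [305.0, 171.0]]
0.12 [ 0.642 -0.195  0.257]
[[141.0, 34.7], [149.4, 16.9], [160.4, 35.5], [122.4, 33.9], [133.0, 52.0]] [[381.0, 158.0], [454.0, 131.0], [388.0, 167.0], [374.0, 151.0], [311.0, 185.0]]
0.8 [ 0.666 -0.238  0.133]
[[151.6, 32.1], [160.3, 16.1], [170.1, 32.5], [133.0, 31.6], [142.7, 48.1]] [[441.0, 396.0], [520.0, 416.0], [460.0, 457.0], [424.0, 340.0], [364.0, 378.0]]
tab [[0.51711228 0.03405606 0.18      ]]
tab [[0.51404357 0.03968316 0.15761889]]
```

The fit is consistent to about 2 px and the paddle prediction matches the image, so press_arm is about 0.07. Next is a helper that works out tool-frame shifts.

```bash
cat >> h.py <<'E'
from scipy.spatial.transform import Rotation as Ro
p=np.load("p.npy")
def go(px,tipz,yaw=None,py=0.,tilt=0.):
    """tip at press x,py and height; tilt: lean of tool body toward press +x"""
    o=robot.get_obs();R0=Ro.from_euler('xyz',o['ee_rot'])
    yaw=p[2]-np.pi/2 if yaw is None else yaw
    R1=Ro.from_euler('xyz',[np.pi,0,yaw])
    ax=world([0,0,p[2]],[0,1,0])[0]
    R1=Ro.from_rotvec(ax*tilt)*R1
    tip=world(p,[px,py,tipz])[0]; tcp=tip-R1.as_matrix()[:,2]*.014
    print("t",round(o['time'],2),"F",o['wrist_force'].round(1),"w",round(o['width'],3),"tcp",o['tool_pos'].round(4),"->",tcp.round(4))
    print("shift cm",(R0.inv().apply(tcp-o['tool_pos'])*100).round(2),"rot",(R0.inv()*R1).as_rotvec().round(3))
def show(name,n,box,k):
    im=optics.snapshot(n)[:,:,::-1]; x0,y0,x1,y1=box
    cv2.imwrite(f"pics/{name}.png",cv2.resize(im[y0:y1,x0:x1],None,fx=k,fy=k,interpolation=cv2.INTER_CUBIC))
E
python3 -c "
from h import *
go(.166,.235)"
```

```text
t 0.1 F [-0.1  0.4  0.2] w 0.094 tcp [ 0.1215 -0.536   0.2184] -> [0.5142 0.0393 0.249 ]
shift cm [ 51.02 -47.43  -2.95] rot [-0.002 -0.    -0.276]
```

apply_moves:
  moves:
    - [[5, -4.6, -2], [0, 0, -0.05], 0]
    - [[8, -7.5, -3], [0, 0, -0.1], 0]
    - [[11, -10.2, -3], [0, 0, -0.15], 0]
    - [[14, -13, -3], [0, 0, -0.2], 0]
    - [[17, -15.8, -3], [0, 0, -0.25], 0]
    - [[20, -18.6, -3], [0, 0, -0.276], 0]
    - [[23, -21.4, -3], [0, 0, -0.276], 0]
    - [[26, -24.2, -3], [0, 0, -0.276], 0]
    - [[29, -27, -3], [0, 0, -0.276], 0]
    - [[32, -29.7, -3], [0, 0, -0.276], 0]

```text
time: 0.93
tool_pos: [0.3551, -0.1931, 0.2493]
ee_rot: [3.141, 0.0, 0.498]
wrist_force: [1.2, 0.3, 0.4]
width: 0.0308
```

```bash
python3 -c "
from h import *
go(.166,.22)"
```

```text
t 0.93 F [1.2 0.3 0.4] w 0.031 tcp [ 0.3551 -0.1931  0.2493] -> [0.5142 0.0393 0.234 ]
shift cm [ 25.09 -12.81   1.52] rot [ 0.     0.    -0.001]
```

apply_moves:
  moves:
    - [[3, -1.5, 0], [0, 0, 0], 0]
    - [[6, -3, 0], [0, 0, 0], 0]
    - [[9, -4.5, 0], [0, 0, 0], 0]
    - [[12, -6, 0], [0, 0, 0], 0]
    - [[15, -7.5, 0], [0, 0, 0], 0]
    - [[18, -9, 0], [0, 0, 0], 0]
    - [[21, -10.5, 0], [0, 0, 0], 0]
    - [[23, -12, 0], [0, 0, 0], 0]
    - [[23, -12, 0], [0, 0, 0], 0]
    - [[23, -12, 0], [0, 0, 0], 0]

```text
time: 1.77
tool_pos: [0.4991, 0.0211, 0.2485]
ee_rot: [-3.141, 0.002, 0.501]
wrist_force: [0.0, -0.0, -0.7]
width: 0.0002
```

```bash
python3 -c "
from h import *
go(.166,.19)
show('a','side',(200,150,400,300),4)"
```

```text
t 1.77 F [ 0.  -0.  -0.7] w 0.0 tcp [0.4991 0.0211 0.2485] -> [0.5142 0.0393 0.204 ]
shift cm [ 2.21 -0.87  4.45] rot [-0.001  0.002  0.002]
```

View pics/a.png

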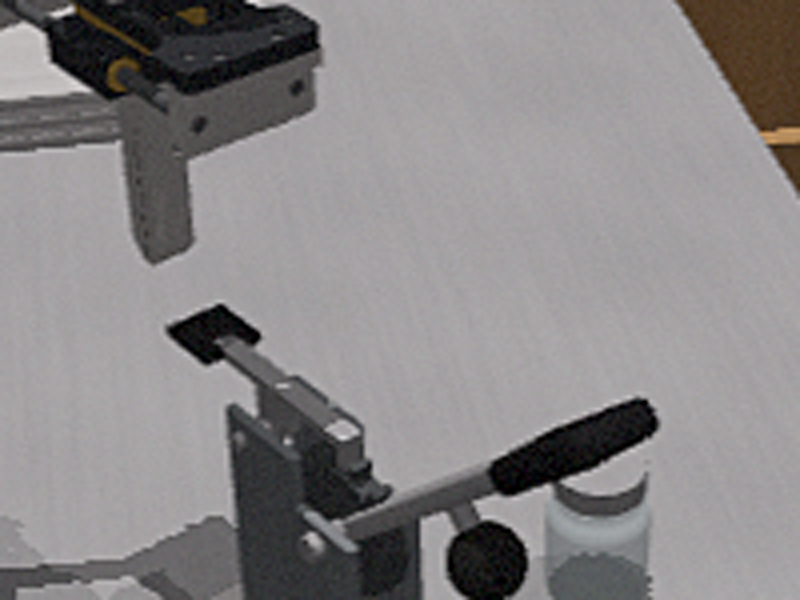

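The side crop shows the shut fingertips at (160,255), above the tab at (215,333). Scene undisturbed. I'll align and go down to 10 mm above the tab.

apply_moves:
  moves:
    - [[1, -0.4, 0.5], [0, 0, 0], 0]
    - [[2.2, -0.9, 1.5], [0, 0, 0], 0]
    - [[2.2, -0.9, 2.5], [0, 0, 0], 0]
    - [[2.2, -0.9, 3.5], [0, 0, 0], 0]
    - [[2.2, -0.9, 4.2], [0, 0, 0], 0]
    - [[2.2, -0.9, 4.4], [0, 0, 0], 0]
    - [[2.2, -0.9, 4.4], [0, 0, 0], 0]
    - [[2.2, -0.9, 4.4], [0, 0, 0], 0]
    - [[2.2, -0.9, 4.4], [0, 0, 0], 0]
    - [[2.2, -0.9, 4.4], [0, 0, 0], 0]

```text
time: 2.65
tool_pos: [0.5146, 0.0385, 0.2063]
ee_rot: [3.141, -0.001, 0.499]
wrist_force: [0.2, 0.6, -0.2]
width: 0.0005
```

```bash
python3 -c "
from h import *
go(.166,.164)
show('b1','side',(200,150,350,260),5)
show('b2','top',(240,230,340,305),8)"
```

```text
t 2.65 F [ 0.2  0.6 -0.2] w 0.001 tcp [0.5146 0.0385 0.2063] -> [0.5142 0.0393 0.178 ]
shift cm [ 0.   -0.09  2.83] rot [ 0.001 -0.001 -0.001]
```

View pics/b1.png

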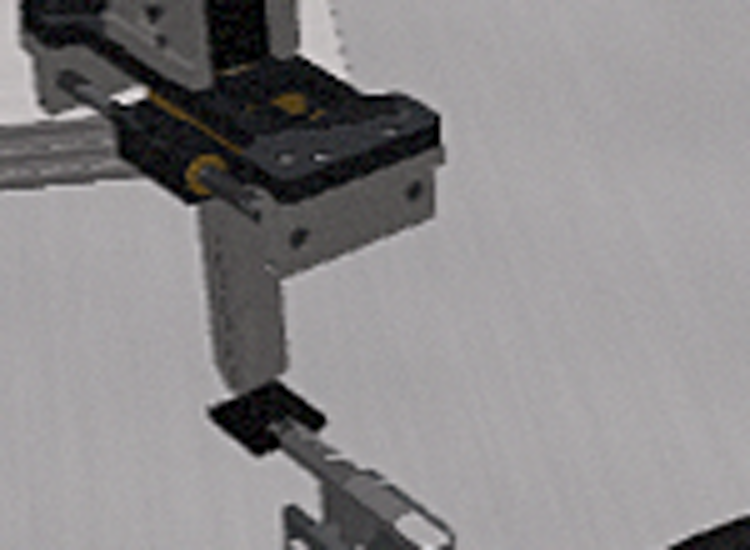

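View pics/b2.png

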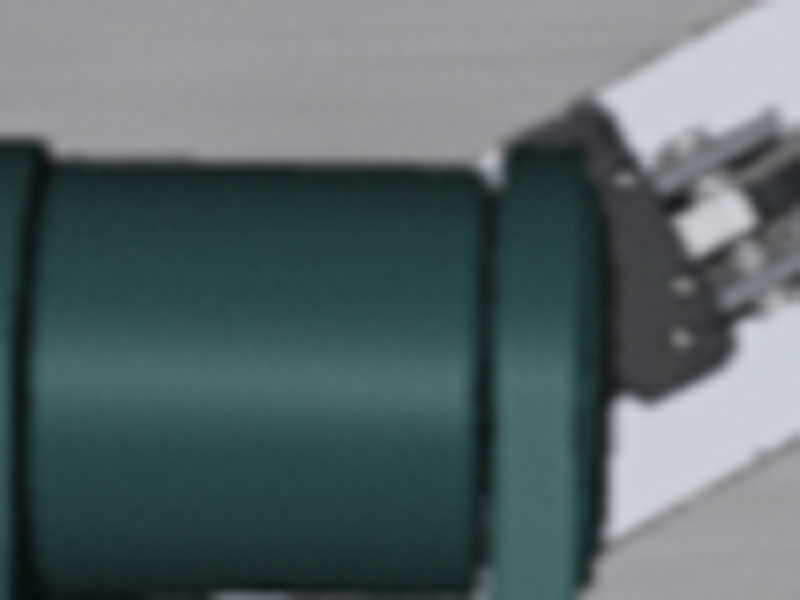

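The fingertips hang about 12 mm above the tab: tip at (245,380), tab centre at (267,418) in the side crop. I'll press down gently.

apply_moves:
  moves:
    - [[0, -0.05, 0.3], [0, 0, 0], 0]
    - [[0, -0.05, 0.6], [0, 0, 0], 0]
    - [[0, -0.05, 0.9], [0, 0, 0], 0]
    - [[0, -0.05, 1.2], [0, 0, 0], 0]
    - [[0, -0.05, 1.4], [0, 0, 0], 0]
    - [[0, -0.1, 1.6], [0, 0, 0], 0]
    - [[0, -0.1, 1.8], [0, 0, 0], 0]
    - [[0, -0.1, 2.0], [0, 0, 0], 0]
    - [[0, -0.1, 2.0], [0, 0, 0], 0]
    - [[0, -0.1, 2.0], [0, 0, 0], 0]

```text
time: 3.58
tool_pos: [0.5139, 0.0397, 0.1853]
ee_rot: [3.141, -0.0, 0.499]
wrist_force: [-1.2, 2.7, 2.0]
width: 0.0007
```

```bash
python3 -c "
from h import *
go(.166,.164)
show('c1','side',(200,150,350,260),5)"
```

```text
t 3.58 F [-1.2  2.7  2. ] w 0.001 tcp [0.5139 0.0397 0.1853] -> [0.5142 0.0393 0.178 ]
shift cm [0.01 0.04 0.73] rot [ 0. -0. -0.]
```

View pics/c1.png

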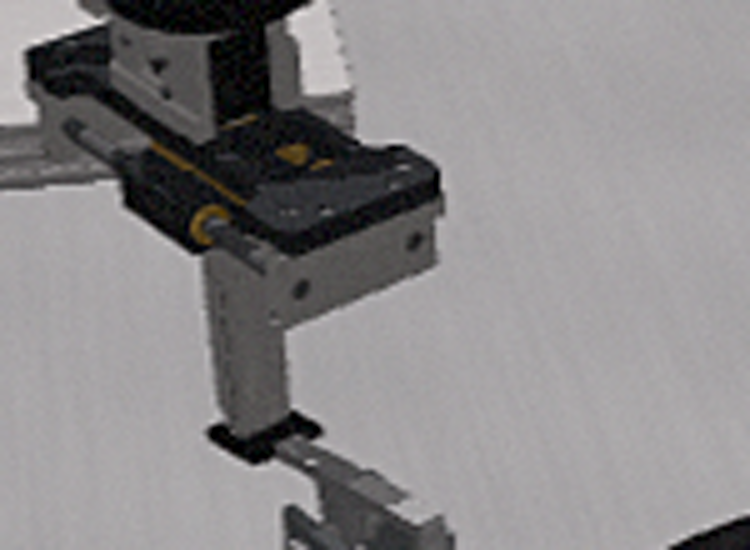

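The tab is moving down under the tip at (255,430), with about 3.5 N of force. I'll go on to the stop.

apply_moves:
  moves:
    - [[0, 0, 0.2], [0, 0, 0], 0]
    - [[0, 0, 0.4], [0, 0, 0], 0]
    - [[0, 0, 0.5], [0, 0, 0], 0]
    - [[0, 0, 0.6], [0, 0, 0], 0]
    - [[0, 0, 0.7], [0, 0, 0], 0]
    - [[0, 0, 0.75], [0, 0, 0], 0]
    - [[0, 0, 0.8], [0, 0, 0], 0]
    - [[0, 0, 0.8], [0, 0, 0], 0]
    - [[0, 0, 0.8], [0, 0, 0], 0]
    - [[0, 0, 0.8], [0, 0, 0], 0]

```text
time: 4.47
tool_pos: [0.5138, 0.0395, 0.1773]
ee_rot: [3.141, 0.0, 0.499]
wrist_force: [-2.5, 3.5, 3.4]
width: 0.0005
```

```bash
python3 -c "
from h import *
go(.166,.16)
show('d1','side',(200,150,350,260),5)"
```

```text
t 4.47 F [-2.5  3.5  3.4] w 0.0 tcp [0.5138 0.0395 0.1773] -> [0.5142 0.0393 0.174 ]
shift cm [0.03 0.04 0.33] rot [ 0.  0. -0.]
```

View pics/d1.png

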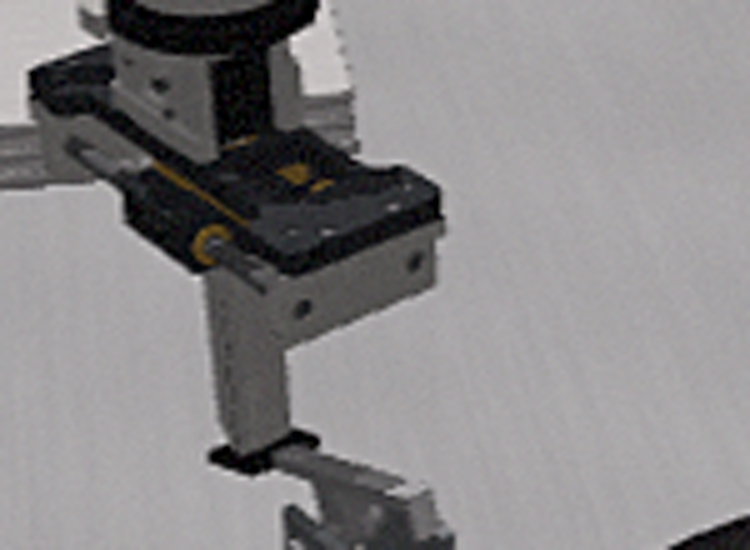

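apply_moves:
  moves:
    - [[0, 0, 0.1], [0, 0, 0], 0]
    - [[0, 0, 0.2], [0, 0, 0], 0]
    - [[0, 0, 0.3], [0, 0, 0], 0]
    - [[0, 0, 0.35], [0, 0, 0], 0]
    - [[0, 0, 0.4], [0, 0, 0], 0]
    - [[0, 0, 0.4], [0, 0, 0], 0]
    - [[0, 0, 0.4], [0, 0, 0], 0]
    - [[0, 0, 0.4], [0, 0, 0], 0]
    - [[0, 0, 0.4], [0, 0, 0], 0]
    - [[0, 0, 0.4], [0, 0, 0], 0]

```text
time: 5.35
tool_pos: [0.5136, 0.0398, 0.1732]
ee_rot: [-3.141, 0.0, 0.499]
wrist_force: [-2.0, 4.4, 3.0]
width: 0.0007
```

```bash
python3 -c "
from h import *
go(.166,.157)"
```

```text
t 5.35 F [-2.   4.4  3. ] w 0.001 tcp [0.5136 0.0398 0.1732] -> [0.5142 0.0393 0.171 ]
shift cm [0.04 0.07 0.22] rot [-0.001  0.    -0.   ]
```

apply_moves:
  moves:
    - [[0, 0, 0.1], [0, 0, 0], 0]
    - [[0, 0, 0.2], [0, 0, 0], 0]
    - [[0, 0, 0.3], [0, 0, 0], 0]
    - [[0, 0, 0.35], [0, 0, 0], 0]
    - [[0, 0, 0.4], [0, 0, 0], 0]
    - [[0, 0, 0.4], [0, 0, 0], 0]
    - [[0, 0, 0.4], [0, 0, 0], 0]
    - [[0, 0, 0.4], [0, 0, 0], 0]
    - [[0, 0, 0.4], [0, 0, 0], 0]
    - [[0, 0, 0.4], [0, 0, 0], 0]

```text
time: 6.18
tool_pos: [0.5138, 0.0399, 0.1728]
ee_rot: [3.141, -0.002, 0.499]
wrist_force: [-6.6, 4.7, 14.8]
width: 0.001
```

```bash
python3 -c "
from h import *
go(.166,.157)
show('e1','side',(200,150,350,260),5)"
```

```text
t 6.18 F [-6.6  4.7 14.8] w 0.001 tcp [0.5138 0.0399 0.1728] -> [0.5142 0.0393 0.171 ]
shift cm [0.01 0.08 0.18] rot [ 0.001 -0.002 -0.   ]
```

View pics/e1.png

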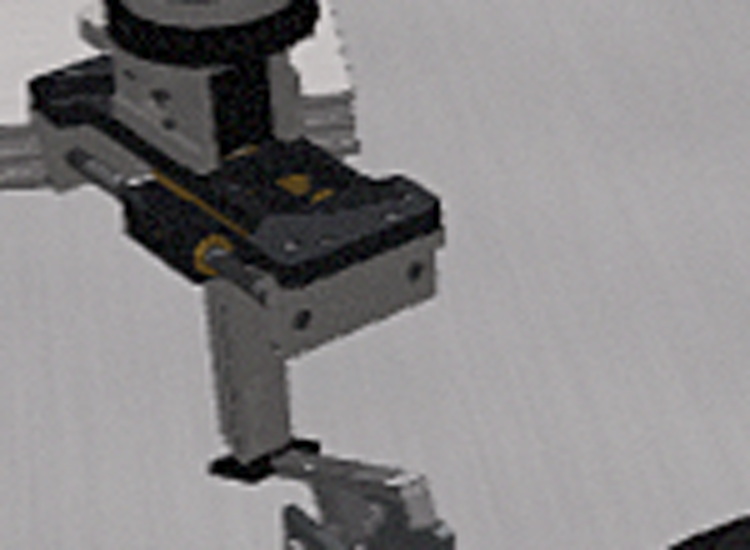

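The force jumped to 15 N with no further travel, so the pawl is on its stop. I'll go straight up and across to above the paddle, keeping clear of it.

apply_moves:
  moves:
    - [[0, 0, -2], [0, 0, 0], 0]
    - [[0, 0, -5], [0, 0, 0], 0]
    - [[0, 0, -8], [0, 0, 0], 0]
    - [[0, 0, -11], [0, 0, 0], 0]
    - [[0, 0, -14], [0, 0, 0], 0]
    - [[0, 0, -16], [0, 0, 0], 0]
    - [[0, 0, -17], [0, 0, 0], 0]
    - [[0, 0, -17], [0, 0, 0], 0]
    - [[0, 0, -17], [0, 0, 0], 0]
    - [[0, 0, -17], [0, 0, 0], 0]

```text
time: 7.07
tool_pos: [0.5135, 0.0391, 0.337]
ee_rot: [-3.141, 0.004, 0.498]
wrist_force: [0.6, -0.7, -0.1]
width: 0.0002
```

```bash
python3 -c "
from h import *
go(-.094,.32)
show('f1','side',(200,200,400,350),4)"
```

```text
t 7.07 F [ 0.6 -0.7 -0.1] w 0.0 tcp [0.5135 0.0391 0.337 ] -> [ 0.6387 -0.1889  0.334 ]
shift cm [ 0.11 26.02  0.27] rot [-0.001  0.004 -0.001]
```

View pics/f1.png

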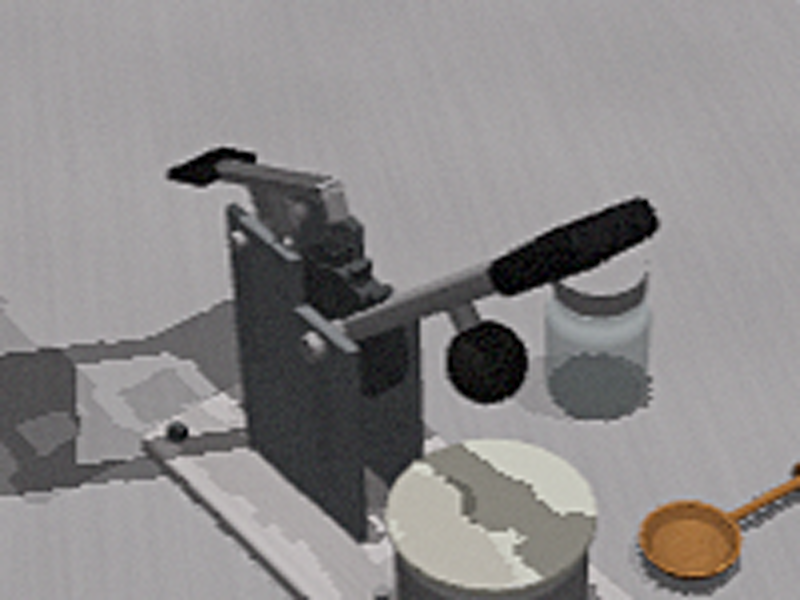

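The pawl stands thrown off: the tab at (210,165) is tilted down to the left and the nose is clear. The arm is still up and the lid still proud. Next I'll move above the paddle.

apply_moves:
  moves:
    - [[0, 2.5, 0], [0, 0, 0], 0]
    - [[0, 5.5, 0], [0, 0, 0], 0]
    - [[0, 8.5, 0], [0, 0, 0], 0]
    - [[0, 11.5, 0], [0, 0, 0], 0]
    - [[0, 14.5, 0], [0, 0, 0], 0]
    - [[0, 17.5, 0], [0, 0, 0], 0]
    - [[0.1, 20.5, 0], [0, 0, 0], 0]
    - [[0.1, 23, 0.1], [0, 0, 0], 0]
    - [[0.1, 24.7, 0.3], [0, 0, 0], 0]
    - [[0.1, 24.7, 0.3], [0, 0, 0], 0]

```text
time: 7.95
tool_pos: [0.6332, -0.1802, 0.3316]
ee_rot: [-3.138, 0.005, 0.495]
wrist_force: [-0.1, 0.1, -1.0]
width: 0.0003
```

```bash
python3 -c "
from h import *
go(-.081,.275)
for th in np.arange(.07,.85,.05):
    a=.8-th; print(round(th,2), round(.05-.2*np.cos(a)+.008*np.sin(a)+.0125,4), round(.125+.2*np.sin(a)+.008*np.cos(a),4))
show('g1','side',(230,150,400,275),4.5)"
```

```text
t 7.95 F [-0.1  0.1 -1. ] w 0.0 tcp [ 0.6332 -0.1802  0.3316] -> [ 0.6325 -0.1775  0.289 ]
shift cm [ 0.08 -0.25  4.26] rot [-0.004  0.005 -0.004]
0.07 -0.0812 0.2643
0.12 -0.088 0.257
0.17 -0.0944 0.2493
0.22 -0.1004 0.2413
0.27 -0.106 0.233
0.32 -0.1112 0.2245
0.37 -0.116 0.2156
0.42 -0.1203 0.2066
0.47 -0.1241 0.1974
0.52 -0.1275 0.188
0.57 -0.1304 0.1784
0.62 -0.1328 0.1687
0.67 -0.1348 0.1589
0.72 -0.1362 0.149
0.77 -0.1372 0.139
0.82 -0.1376 0.129
```

View pics/g1.png

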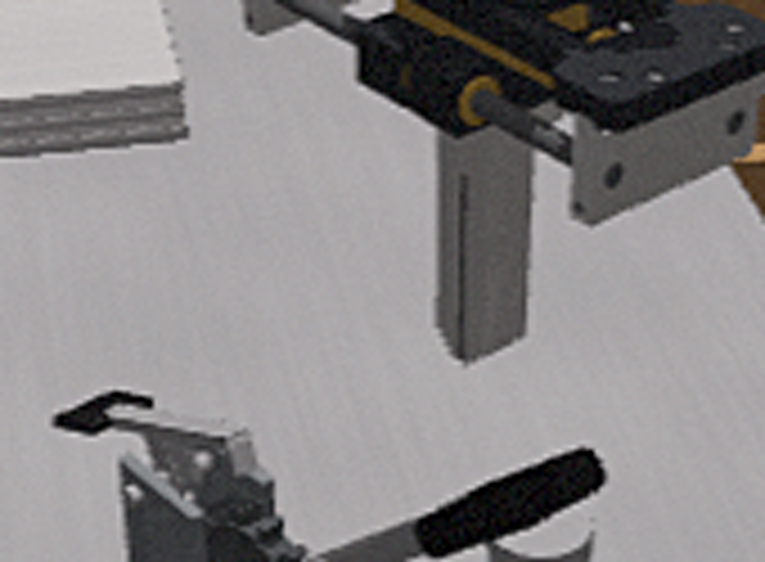

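The tip, bottom at (482,350), is above the paddle at (510,505), and everything is clear. I'll come down onto the paddle and begin the arc.

apply_moves:
  moves:
    - [[0.05, -0.2, 1], [0, 0, 0], 0]
    - [[0.05, -0.25, 2.2], [0, 0, 0], 0]
    - [[0.05, -0.25, 3.4], [0, 0, 0], 0]
    - [[0.05, -0.25, 4.2], [0, 0, 0], 0]
    - [[0.05, -0.25, 4.8], [0, 0, 0], 0]
    - [[0.05, -0.25, 5.2], [0, 0, 0], 0]
    - [[0.05, 0, 5.6], [0, 0, 0], 0]
    - [[0.05, 0.4, 6.0], [0, 0, 0], 0]
    - [[0.05, 0.4, 6.0], [0, 0, 0], 0]
    - [[0.05, 0.4, 6.0], [0, 0, 0], 0]

```text
time: 8.83
tool_pos: [0.6353, -0.1805, 0.2765]
ee_rot: [3.141, -0.0, 0.498]
wrist_force: [0.9, 0.3, 0.5]
width: 0.0001
```

```bash
python3 -c "
from h import *
go(-.088,.257)
show('h1','side',(230,180,400,305),4.5)"
```

```text
t 8.83 F [0.9 0.3 0.5] w 0.0 tcp [ 0.6353 -0.1805  0.2765] -> [ 0.6358 -0.1837  0.271 ]
shift cm [-0.1   0.3   0.55] rot [ 0.    -0.    -0.001]
```

View pics/h1.png

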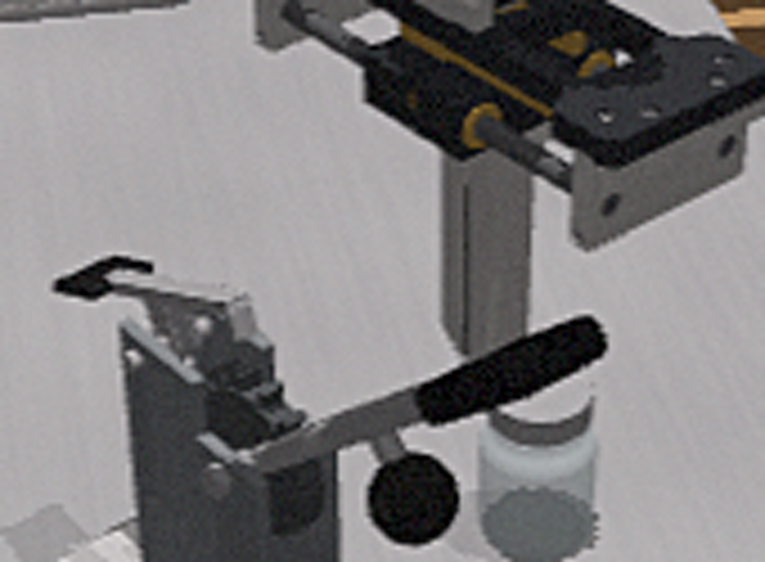

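The paddle's upper face is edge-on and turned away from this camera, so the tip going behind its top edge at (465,360)–(525,335) fits contact on that face. The force is still small. I'll go on along the arc in small steps and check that the arm follows.

apply_moves:
  moves:
    - [[-0.05, 0.1, 0.1], [0, 0, 0], 0]
    - [[-0.05, 0.3, 0.35], [0, 0, 0], 0]
    - [[-0.05, 0.5, 0.6], [0, 0, 0], 0]
    - [[-0.05, 0.65, 0.8], [0, 0, 0], 0]
    - [[-0.05, 0.8, 1.0], [0, 0, 0], 0]
    - [[-0.05, 0.95, 1.2], [0, 0, 0], 0]
    - [[-0.05, 1.1, 1.4], [0, 0, 0], 0]
    - [[-0.05, 1.25, 1.6], [0, 0, 0], 0]
    - [[-0.05, 1.25, 1.6], [0, 0, 0], 0]
    - [[-0.05, 1.25, 1.6], [0, 0, 0], 0]

```text
time: 9.72
tool_pos: [0.6405, -0.1914, 0.2594]
ee_rot: [-3.14, 0.001, 0.499]
wrist_force: [-0.8, 0.1, 0.6]
width: 0.0003
```

```bash
python3 -c "
from h import *
go(-.1004,.2413)
show('i1','side',(230,180,400,305),4.5)
show('i2','top',(340,170,460,260),6)"
```

```text
t 9.72 F [-0.8  0.1  0.6] w 0.0 tcp [ 0.6405 -0.1914  0.2594] -> [ 0.6418 -0.1946  0.2553]
shift cm [-0.03  0.34  0.41] rot [-0.001  0.001 -0.001]
```

View pics/i1.png

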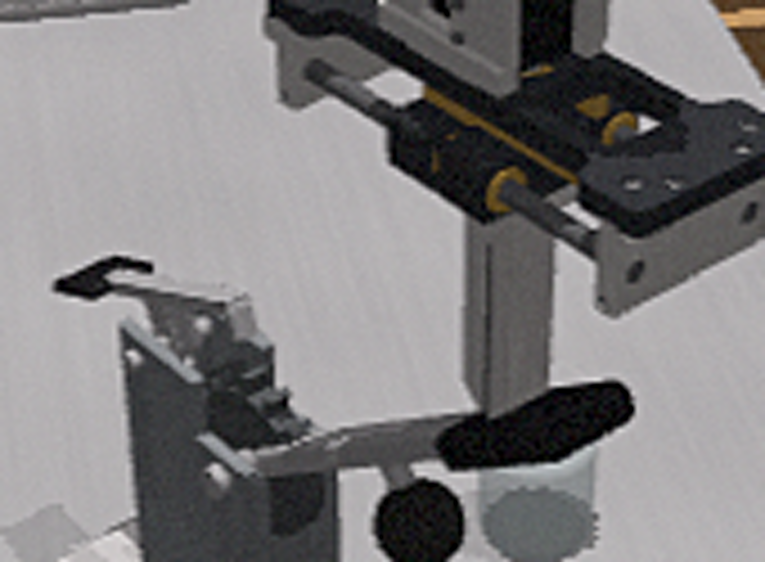

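View pics/i2.png

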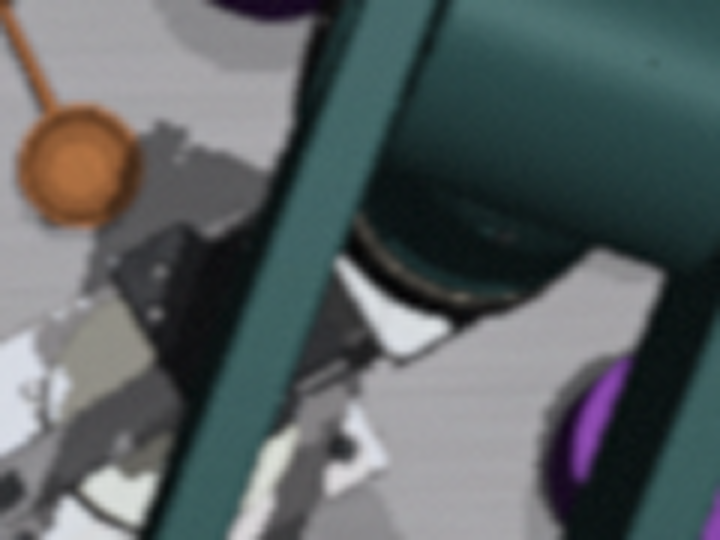

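The paddle, now at (540,420), is following the fingers, so the pawl is clear. I'll continue the arc.

apply_moves:
  moves:
    - [[0, 0.4, 0.6], [0, 0, 0], 0]
    - [[0, 0.75, 1.2], [0, 0, 0], 0]
    - [[0, 1.1, 1.8], [0, 0, 0], 0]
    - [[0, 1.45, 2.4], [0, 0, 0], 0]
    - [[0, 1.8, 3.0], [0, 0, 0], 0]
    - [[0, 2.1, 3.6], [0, 0, 0], 0]
    - [[0, 2.3, 4.2], [0, 0, 0], 0]
    - [[0, 2.5, 4.7], [0, 0, 0], 0]
    - [[0, 2.6, 5.2], [0, 0, 0], 0]
    - [[0, 2.6, 5.2], [0, 0, 0], 0]

```text
time: 10.65
tool_pos: [0.6528, -0.2141, 0.2065]
ee_rot: [-3.139, 0.002, 0.499]
wrist_force: [0.1, 0.6, 0.5]
width: 0.001
```

```bash
python3 -c "
from h import *
go(-.1275,.188)
show('j1','side',(230,200,400,325),4.5)"
```

```text
t 10.65 F [0.1 0.6 0.5] w 0.001 tcp [ 0.6528 -0.2141  0.2065] -> [ 0.6548 -0.2184  0.202 ]
shift cm [-0.03  0.47  0.45] rot [-0.002  0.002 -0.001]
```

View pics/j1.png

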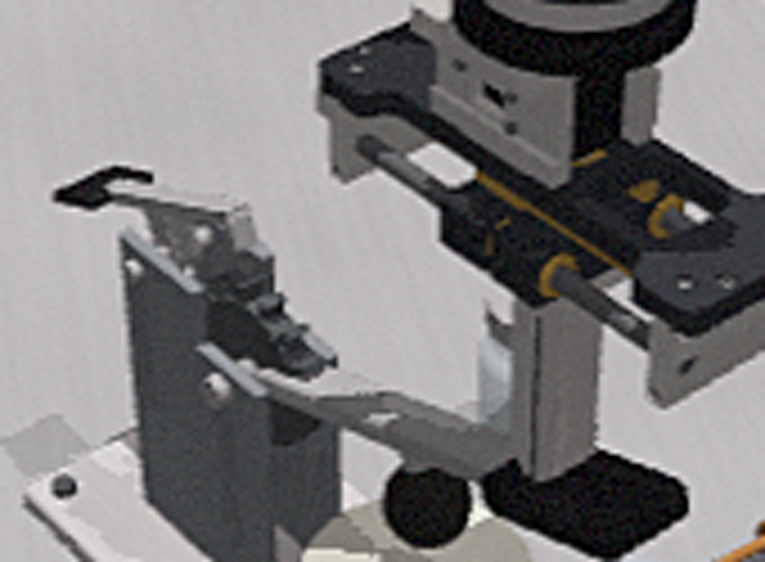

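The paddle, at (590,500), is well down, with the tip on its inner half at (560,465) and the foot nearing the lid. I'll continue while drifting outward towards the paddle's centre.

apply_moves:
  moves:
    - [[0, 0.4, 0.5], [0, 0, 0], 0]
    - [[0, 0.7, 1.0], [0, 0, 0], 0]
    - [[0, 1.0, 1.5], [0, 0, 0], 0]
    - [[0, 1.3, 2.0], [0, 0, 0], 0]
    - [[0, 1.5, 2.5], [0, 0, 0], 0]
    - [[0, 1.7, 3.0], [0, 0, 0], 0]
    - [[0, 1.9, 3.5], [0, 0, 0], 0]
    - [[0, 2.0, 4.0], [0, 0, 0], 0]
    - [[0, 2.1, 4.4], [0, 0, 0], 0]
    - [[0, 2.1, 4.4], [0, 0, 0], 0]

```text
time: 11.53
tool_pos: [0.6632, -0.233, 0.1631]
ee_rot: [-3.141, 0.001, 0.498]
wrist_force: [0.3, 0.3, -0.3]
width: 0.0002
```

```bash
python3 -c "
from h import *
go(-.148,.133)
show('k1','side',(230,220,400,345),4.5)"
```

```text
t 11.53 F [ 0.3  0.3 -0.3] w 0.0 tcp [ 0.6632 -0.233   0.1631] -> [ 0.6646 -0.2363  0.147 ]
shift cm [-0.03  0.36  1.61] rot [-0.     0.001 -0.001]
```

View pics/k1.png

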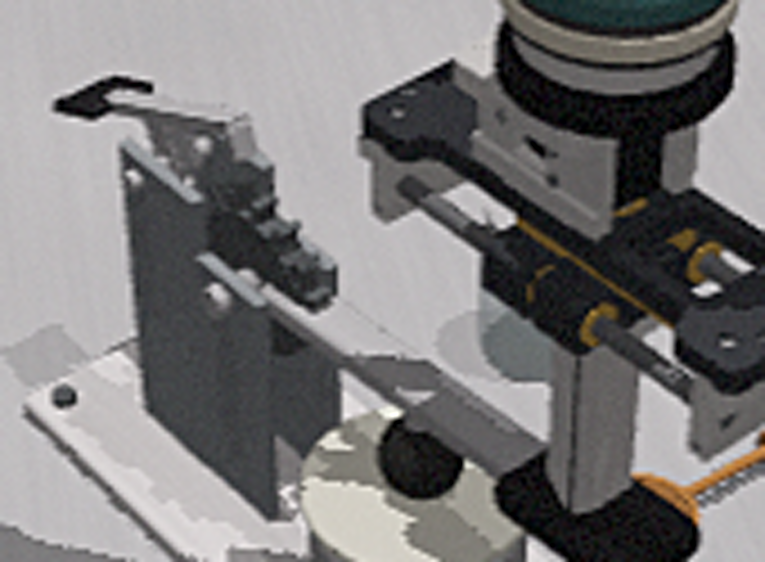

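apply_moves:
  moves:
    - [[0, 0.1, 0.2], [0, 0, 0], 0]
    - [[0, 0.15, 0.4], [0, 0, 0], 0]
    - [[0, 0.2, 0.6], [0, 0, 0], 0]
    - [[0, 0.25, 0.8], [0, 0, 0], 0]
    - [[0, 0.3, 1.0], [0, 0, 0], 0]
    - [[0, 0.3, 1.2], [0, 0, 0], 0]
    - [[0, 0.3, 1.3], [0, 0, 0], 0]
    - [[0, 0.3, 1.4], [0, 0, 0], 0]
    - [[0, 0.3, 1.4], [0, 0, 0], 0]
    - [[0, 0.3, 1.4], [0, 0, 0], 0]

```text
time: 12.42
tool_pos: [0.6647, -0.2352, 0.1502]
ee_rot: [-3.142, -0.0, 0.499]
wrist_force: [-1.8, 2.9, 3.2]
width: 0.0005
```

```bash
python3 -c "
from h import *
go(-.148,.133)
show('l1','side',(230,220,400,345),4.5)"
```

```text
t 12.42 F [-1.8  2.9  3.2] w 0.001 tcp [ 0.6647 -0.2352  0.1502] -> [ 0.6646 -0.2363  0.147 ]
shift cm [-0.07  0.09  0.32] rot [-0. -0. -0.]
```

View pics/l1.png

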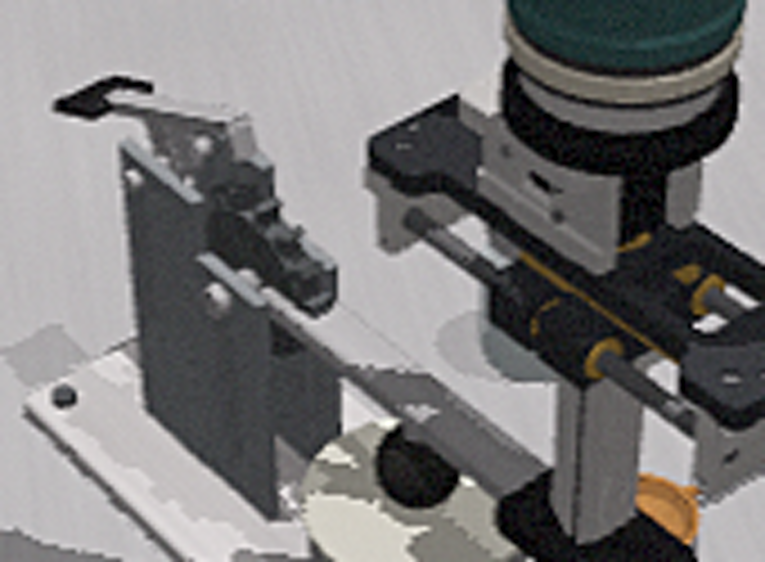

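The foot is on the lid and the force is rising. I'll press on until it stops.

apply_moves:
  moves:
    - [[0, 0, 0.1], [0, 0, 0], 0]
    - [[0, 0, 0.2], [0, 0, 0], 0]
    - [[0, 0, 0.3], [0, 0, 0], 0]
    - [[0, 0, 0.4], [0, 0, 0], 0]
    - [[0, 0, 0.5], [0, 0, 0], 0]
    - [[0, 0, 0.6], [0, 0, 0], 0]
    - [[0, 0, 0.6], [0, 0, 0], 0]
    - [[0, 0, 0.6], [0, 0, 0], 0]
    - [[0, 0, 0.6], [0, 0, 0], 0]
    - [[0, 0, 0.6], [0, 0, 0], 0]

```text
time: 13.3
tool_pos: [0.6648, -0.2354, 0.1463]
ee_rot: [3.14, -0.001, 0.499]
wrist_force: [-4.1, 3.9, 8.2]
width: 0.0004
```

```bash
python3 -c "
from h import *
go(-.148,.133)"
```

```text
t 13.3 F [-4.1  3.9  8.2] w 0.0 tcp [ 0.6648 -0.2354  0.1463] -> [ 0.6646 -0.2363  0.147 ]
shift cm [-0.06  0.07 -0.07] rot [ 0.002 -0.001 -0.   ]
```

apply_moves:
  moves:
    - [[0, 0, 0.1], [0, 0, 0], 0]
    - [[0, 0, 0.2], [0, 0, 0], 0]
    - [[0, 0, 0.3], [0, 0, 0], 0]
    - [[0, 0, 0.4], [0, 0, 0], 0]
    - [[0, 0, 0.4], [0, 0, 0], 0]
    - [[0, 0, 0.4], [0, 0, 0], 0]
    - [[0, 0, 0.4], [0, 0, 0], 0]
    - [[0, 0, 0.4], [0, 0, 0], 0]
    - [[0, 0, 0.4], [0, 0, 0], 0]
    - [[0, 0, 0.4], [0, 0, 0], 0]

```text
time: 14.13
tool_pos: [0.6649, -0.2354, 0.1458]
ee_rot: [3.138, -0.002, 0.499]
wrist_force: [-6.8, 5.3, 16.2]
width: 0.0005
```

```bash
python3 -c "
from h import *
go(-.148,.133)"
```

```text
t 14.13 F [-6.8  5.3 16.2] w 0.001 tcp [ 0.6649 -0.2354  0.1458] -> [ 0.6646 -0.2363  0.147 ]
shift cm [-0.07  0.06 -0.12] rot [ 0.004 -0.002 -0.   ]
```

apply_moves:
  moves:
    - [[0, 0, 0.1], [0, 0, 0], 0]
    - [[0, 0, 0.2], [0, 0, 0], 0]
    - [[0, 0, 0.3], [0, 0, 0], 0]
    - [[0, 0, 0.3], [0, 0, 0], 0]
    - [[0, 0, 0.3], [0, 0, 0], 0]
    - [[0, 0, 0.3], [0, 0, 0], 0]
    - [[0, 0, 0.3], [0, 0, 0], 0]
    - [[0, 0, 0.3], [0, 0, 0], 0]
    - [[0, 0, 0.3], [0, 0, 0], 0]
    - [[0, 0, 0.3], [0, 0, 0], 0]

```text
time: 14.97
tool_pos: [0.6649, -0.2355, 0.1455]
ee_rot: [3.136, -0.003, 0.499]
wrist_force: [-9.0, 4.7, 23.3]
width: 0.0004
```

apply_moves:
  moves:
    - [[0, 0, -0.5], [0, 0, 0], 0]
    - [[0, 0, -1.5], [0, 0, 0], 0]
    - [[0, 0, -3], [0, 0, 0], 0]
    - [[0, 0, -5], [0, 0, 0], 0]
    - [[0, 0, -8], [0, 0, 0], 0]
    - [[0, 0, -11], [0, 0, 0], 0]
    - [[0, 0, -14], [0, 0, 0], 0]
    - [[0, 0, -17], [0, 0, 0], 0]
    - [[0, 0, -17], [0, 0, 0], 0]
    - [[0, 0, -17], [0, 0, 0], 0]

```text
time: 15.8
tool_pos: [0.6657, -0.2363, 0.3093]
ee_rot: [3.137, -0.003, 0.498]
wrist_force: [0.3, 0.9, -0.4]
width: 0.0001
```

```bash
python3 -c "
from h import *
go(-.148,.133)
show('m1','side',(230,215,400,342),4.5)
show('m2','top',(260,130,480,290),3.6)
for a in (0,.04,.08):
  u=np.array([-np.cos(a),np.sin(a)]);n=np.array([np.sin(a),np.cos(a)])
  P=[]
  for y in(-.021,.021):
    q=np.array([.05,.125])+u*.235+n*.008; P.append([q[0],y,q[1]])
  print(a,((proj('side',world(p,P))-[230,215])*4.5).round().tolist())
"
```

```text
t 15.8 F [ 0.3  0.9 -0.4] w 0.0 tcp [ 0.6657 -0.2363  0.3093] -> [ 0.6646 -0.2363  0.147 ]
shift cm [-0.14 -0.13 16.23] rot [ 0.005 -0.003 -0.001]
0 [[708.0, 584.0], [624.0, 642.0]]
0.04 [[709.0, 565.0], [624.0, 623.0]]
0.08 [[709.0, 545.0], [624.0, 603.0]]
```

View pics/m1.png

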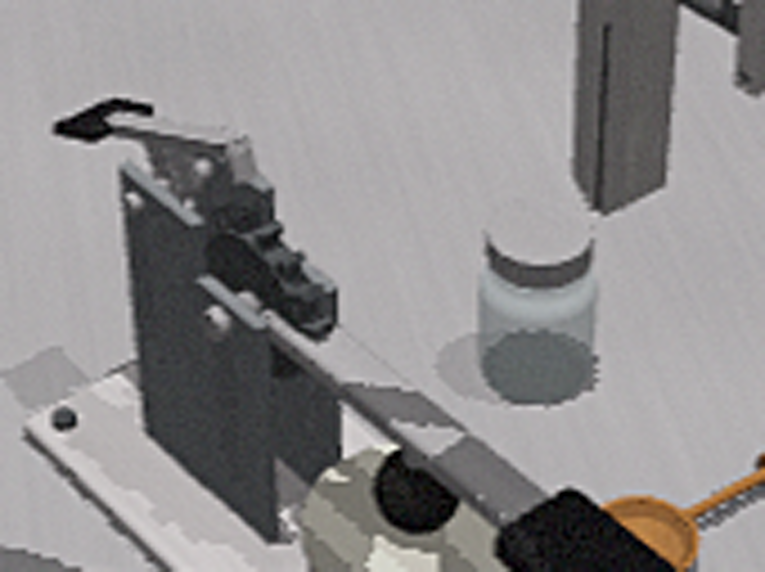

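View pics/m2.png

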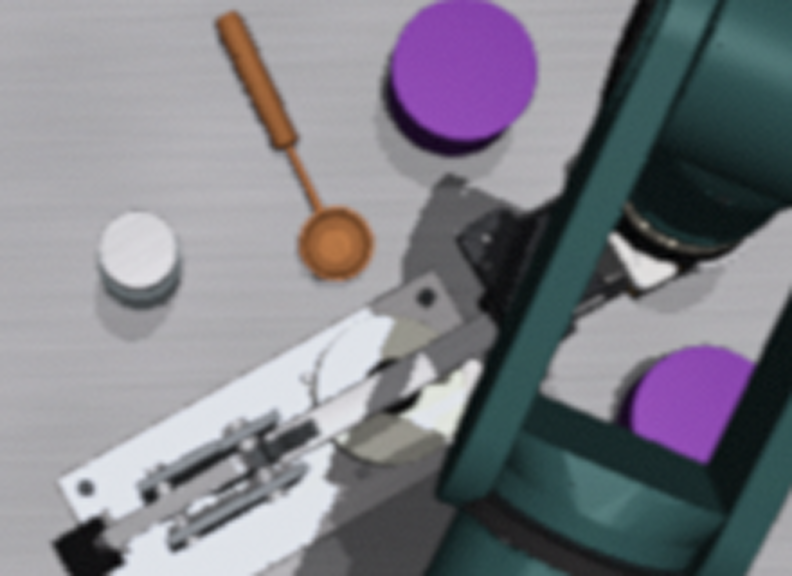

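The gripper is clear, the pawl is off at (100,118) in the side crop, and the bystanders haven't moved. One more crop will check the lid and the paddle's level.

```bash
python3 -c "
from h import *
show('n1','side',(270,290,400,400),5.4)
for a in (0,.04,.08):
  u=np.array([-np.cos(a),np.sin(a)]);n=np.array([np.sin(a),np.cos(a)])
  q=[np.array([.05,.125])+u*l+n*.008 for l in(.165,.235)]
  P=[[x[0],y,x[1]] for x in q for y in(-.021,.021)]
  print(a,((proj('side',world(p,P))-[270,290])*5.4).round().tolist())
"
```

```text
0 [[472.0, 169.0], [371.0, 232.0], [634.0, 296.0], [533.0, 366.0]]
0.04 [[471.0, 153.0], [371.0, 216.0], [635.0, 273.0], [533.0, 343.0]]
0.08 [[471.0, 137.0], [370.0, 199.0], [635.0, 249.0], [532.0, 318.0]]
```

View pics/n1.png

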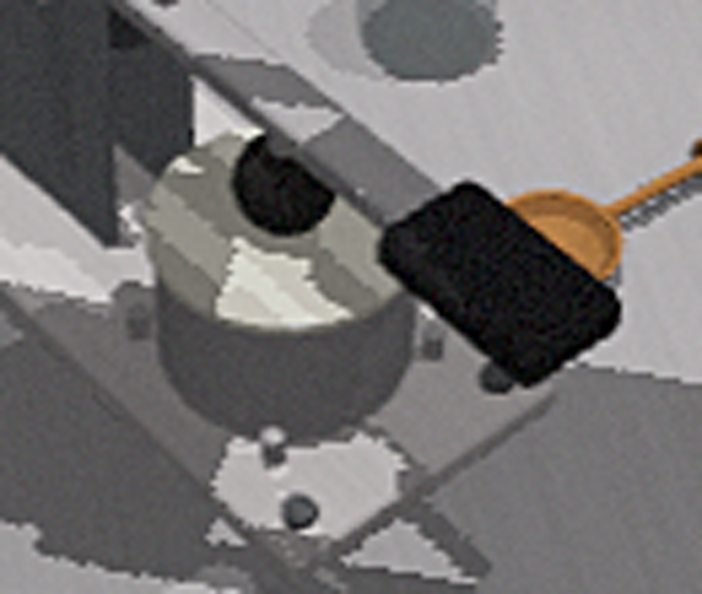

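The paddle corners at (470,182), (383,240) and (620,300) match the prediction for a level arm. The lid sits low with the foot on it, and the pot is between its pins. I'm handing it in.

```bash
python3 -c "
from bench import job
print(job.close_job())"
```

```text
the job is handed in; nothing more can be done
None
```

I threw the pawl off, pushed the press arm down until it was level, and handed the job in at about 16 s of the 48 s. The hand-in gives no verdict, so the results below rest on my own checks.

- **Pawl:** I pressed the tab until the force jumped from about 5 N to 15 N with no further travel. The later pictures show it still thrown off.
- **Press arm:** I followed the paddle down its arc with the shut fingertips. It stopped hard, with only 0.3 mm more travel as the force went from about 16 N to 23 N. The fingertips ended about 132 mm above the table, against the 133 mm given for a level arm. In the last picture the paddle corners fit a level arm to within about 2–3 pixels, and the arm stayed down after I lifted away.
- **Lid and pot:** The lid looks seated under the foot, and the pot stands between its pins. I judged the lid by eye and from the hard stop, not by a direct measurement.
- **Bystanders:** The jar and spoon look unmoved. The bowl was hidden behind the robot arm in the last top view, but the gripper never came near it.
- **Robot:** The gripper was about 16 cm above the paddle, touching nothing.

My first fit of the press position was off by about 20 mm along the press, because the base plate is not centred on its origin. I corrected that before any contact.

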